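Open the topping bin's latched hatch and set its depth gauge

TASK

Press the hatch's release tab down and keep it down while you slide the clear hatch fully open over the deck. Then gently lower the depth gauge's rod into the uncovered well until its rubber foot rests on the well's floor, and after that push the gauge's lock lever fully down. Leave the other things on the table where they are.

Things in the scene. Friction and masses are not known exactly. Their poses are not given: they have to be found in the camera images.
- bin: Fixed steel trough, 380 mm (its y, -185 to +195) by 170 mm (its x), rails on top at 111 mm. Origin on the table; z up. Its -y end is a well (y -179 to -65 mm) with a level false floor of unknown height, 25 to 65 mm above the table. The rest is a closed deck, top 91 mm above the table, with two catch bars across it, 12 mm high.
- hatch (a joint): Clear plastic hatch with black side edges, 164 x 210 x 5 mm, top 110 mm above the table. Slides along the bin's +y: 0 = shut over the well, 0.12 m = fully open over the deck; about 2.5 N, stays where left. Unless the tab is down there, its hook stops the hatch at two catch bars, after about 8 mm and after about 63 mm.
- tab (a joint): Black ribbed rocker tab on the hatch: 0 = up (sprung), 0.20 rad = fully down. Pressing its pad lifts its hook, which clears the catch bars from about 0.15 rad. Takes about 4 N at the pad to start, 7 N fully down. With the hook pushed against a catch bar it binds: ease the slide, press, then slide.
- tab_pad (a point): Centre of the upper face of the tab's pad, 48 mm (bin's y) by 56 mm (x), 128 mm above the table when up, sinking about 7 mm. Moves with the hatch. The tab's hinge block on the hatch, 90 mm along x and 9 mm higher than the pad, begins 30 mm to the +y side of this point and can be pushed against.
- gauge: Fixed aluminium bridge over the well with the depth gauge, 236 mm along its x, top of beam 177 mm, lever pivot block up to 193 mm. Origin on the table under the gauge rod's axis; axes parallel to the bin's. It never moves.
- gauge_head (a point): Centre of the flat top of the gauge rod's round black head (44 mm across, 16 mm thick), 306 mm above the table when fully up. The steel rod (12 mm across) ends in a rubber foot 32 mm across, its underside 188 mm below this point. A fixed collar below the head has its top at 185 mm.
- probe (a joint): How far the gauge rod has been lowered, m: 0 = fully up, foot just above the shut hatch; range 0.10. Needs about 2 to 4 N downward to move and all but stays where left (sinks at most 0.3 mm/s by itself). Meets the well's floor somewhere from 0.053 to 0.093.
- lock (a joint): Lock lever of the gauge: near 0 = raised at 37 degrees, 0.65 rad = fully down, level, locked. Stays where it is left; needs about 2 N at its end.
- lock_end (a point): Point on the lock lever's axis, inside its black grip (26 mm wide, 10 mm thick), 72 mm from its pivot; the lever is 85 mm long and points to the gauge's -x side. Pivot: 45 mm to the -x side of the rod's axis, 194 mm above the table, axis along y; the lever swings in the gauge's x-z plane.
- ninth_pan: Clear empty plastic pan, 108 x 176 x 65 mm, beside the bin. Bystander. Origin under its centre.
- sixth_pan: Clear empty plastic pan, 162 x 176 x 100 mm. Bystander. Origin under its centre.
- long_pan: Clear empty plastic pan, 176 x 300 x 65 mm. Bystander. Origin under its centre.
- spoon: Black serving spoon 260 mm long, lying beside the bin. Bystander. Origin under its middle.
- tongs: Black tongs 240 mm long, lying. Bystander. Origin under the middle.
- shaker: Clear jar with steel cap, 64 mm across, 130 mm tall. Bystander. Origin under its centre.
- portion_cup: White bowl, 90 mm across, 60 mm tall. Bystander. Origin under its centre.
- scoop: Metal scoop with a red handle, 180 mm long. Bystander. Origin under the middle of its bowl.

How it is judged:
By the outcome, as a careful person would: the job done as asked, in the order asked, and still so for the second after the job is handed in, with the robot touching nothing.
It also fails if it takes over 59 s, if anything falls off the work surface, if the arm or the gripper's body presses on something with over 40 N, if the wrist force passes 120 N, or if a joint passes its speed limit or range.

ROBOT

A 6-joint arm with a two-finger parallel gripper is mounted at the origin on the work surface. World frame = base frame: x ahead of the robot, y to its left, z up, the work surface at z = 0. Lengths are in m, angles in rad, forces in N, time in s.
With the tool pointing down it reaches from about 0.35 to 0.8 m from the base axis. Payload 7.3 kg.
Tool frame: the origin (TCP) lies between the finger pads; the fingertips stand 25 mm ahead of it and the grasp point (between the pads) lies 6 mm ahead of it (r.tip_extent is the distance from the TCP to the fingertips, in m); z points along the fingers, y is the line along which they close (so a half turn about z gives the same grasp; the last joint's range is limited). The gripper opens to 85 mm and grips with 20 to 120 N. Pads are 22 mm wide; open, the fingers measure 114 mm over their backs; the gripper's body (76 mm by 85 mm) begins 54 mm behind the grasp point. The pads swing forward as they close: fully open they stand 13 mm farther back than shut.
Start: joints at [1.028, 0.342, 1.524, -0, 1.275, -0.146], TCP at [0.203, 0.484, 0.256] pointing down, gripper open.
Joint ranges: [-2.53, 2.53], [-0.77, 2.02], [0.04, 2.7], [-1, 4.14], [0.28, 2.66], [-3.11, 3.11]. Speed limits (rad/s): [2.57, 2.57, 3.14, 3.14, 3.14, 3.14].

INTERFACE

Orientations are given as a unit quaternion [x, y, z, w].
In Python, from workcell import r, command_gripper, optics gives the robot as it stands. The module is installed in compiled form; this text tells all that it offers. Calls block until the motion is done:
- r.reach(position, orientation): joint-space move of the TCP to a pose.
- r.move_straight(position, orientation=None, speed=0.15, max_force=None): straight line of the TCP; orientation=None keeps the orientation; speed is the mean speed in m/s. With max_force (N) it stops when the force on the tool has changed by that much, and returns True; else False.
- r.movej(angles): joint-space move.
- command_gripper(opening, force=None): finger opening in m; force is the grip in N (None keeps the last); returns when the fingers have stopped.
- r.hold(seconds).
- r.solve_ik(position, orientation): joint angles nearest the present ones, or None.
- r.read_state(): the state.
- optics.get_image(name): name is "scene" or "top"; returns (picture, depth): 420x560x3 uint8, red, green, blue; 420x560 float32, m along the optical axis (not along the pixel's ray), 0 where there is no reading.
- optics.camera_model(name): a dict with "K" (3x3 intrinsics, pixels), "k1" (the pictures are not rectified: a ray, as slopes to the right and down, at radius r is drawn at 1 + k1 r^2 times it, then the intrinsics apply), "R" (3x3) and "t" (3): a world point X has camera coordinates R X + t. Camera axes: x right, y down, z forward; pixel columns grow to the right and rows downward; lengths in m; the calibration is good to about 2 mm. A picture is of the moment at which its call begins. camera_model takes no time and is no camera call.
A pose or a line that the arm cannot do raises r.PlanningError and nothing moves.
- r.finish_job(): hands the job in; it is judged then, once.
The state is a dict: "time_s": time; "joint_positions": joint angles; "dq": joint speeds; "tau": joint torques, N m; "eef_pos": TCP position; "eef_rot": TCP orientation; "contact_force": force on the tool from outside, world axes, zero at the start; "torque": the same for the moment, N m; "grip_width": finger opening in m; "grip_force": force on a finger pad.
Only numpy, scipy, OpenCV 4.12 (cv2) and the standard library are available. Lean on these libraries where they do the work, as an engineer would, in place of code of your own. Each camera call takes 0.05 s, during which the arm holds its last target. There are 200 camera calls.

## Working session

There is one attempt and no reset: what is moved stays moved. The work goes in short steps, each a Python script; the robot and the scene stay as the last script left them, time stands still between calls to the robot, and variables do not carry over. Pictures are saved under pics/ and viewed, at most 10 in all, crops included, and the job is handed in when it is done.

```bash
mkdir -p pics
cat > h.py <<'E'
import numpy as np, cv2
from workcell import r, command_gripper, optics
def ray(name,u,v):
    m=optics.camera_model(name);K=np.array(m["K"])
    d=np.array([[m["k1"],0,0,0]])
    p=cv2.undistortPoints(np.array([[[u,v]]],float),K,np.array([m["k1"],0,0,0.]))[0,0]
    R=np.array(m["R"]);t=np.array(m["t"])
    return -R.T@t, R.T@np.array([p[0],p[1],1.])
def atz(name,u,v,z):
    o,d=ray(name,u,v); return o+d*(z-o[2])/d[2]
def proj(name,X):
    m=optics.camera_model(name);R=np.array(m["R"]);t=np.array(m["t"])
    c=R@np.array(X)+t; p=c[:2]/c[2]; p=p*(1+m["k1"]*(p@p)); K=np.array(m["K"])
    return K[:2,:2]@p+K[:2,2]
def snap(name,fn,crop=None,s=1):
    a,d=optics.get_image(name); b=a[:,:,::-1]
    if crop: x0,y0,x1,y1=crop; b=b[y0:y1,x0:x1]
    cv2.imwrite("pics/"+fn,cv2.resize(b,None,fx=s,fy=s,interpolation=cv2.INTER_CUBIC)); return a,d
E
python3 - <<'E'
from h import *
for n in("scene","top"):
    a,d=snap(n,n+"0.png",s=1.42); np.save(n+"_d.npy",d); cv2.imwrite(n+"_raw.png",a[:,:,::-1])
    m=optics.camera_model(n);R=np.array(m["R"]);print(n,-R.T@np.array(m["t"]),R[2],m["K"][0][0],m["k1"])
print(r.read_state()["eef_rot"],r.tip_extent, r.read_state()["time_s"])
E
```

```text
scene [ 1.13134105 -1.07259996  1.00817727] [-0.40605765  0.72718989 -0.55345465] 459.81257948238044 -0.06097221401131395
top [0.27315077 0.00574904 1.85986258] [ 0.14185474 -0.00175827 -0.98988592] 514.6683601777072 -0.009479415723044754
[ 1.97095277e-01  9.80384092e-01 -6.56473066e-04 -2.30510825e-04] 0.025 0.1
```

View pics/top0.png

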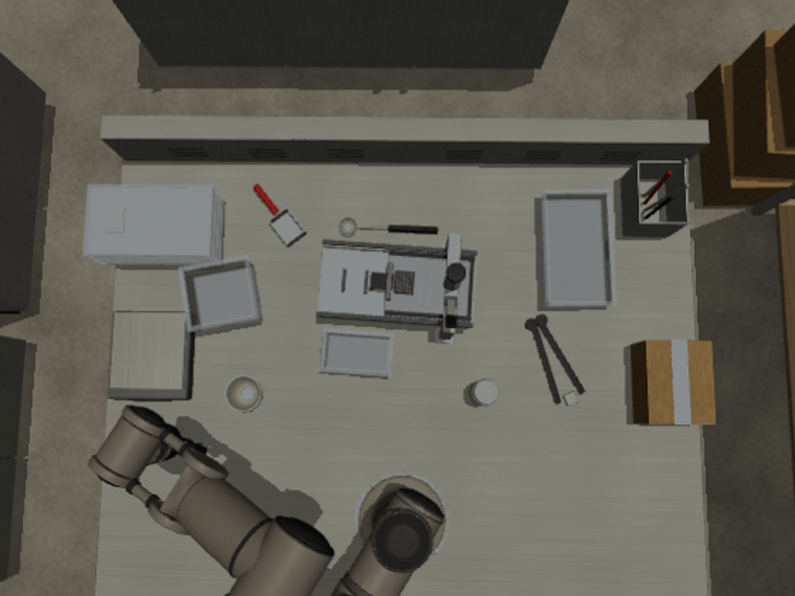

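View pics/scene0.png

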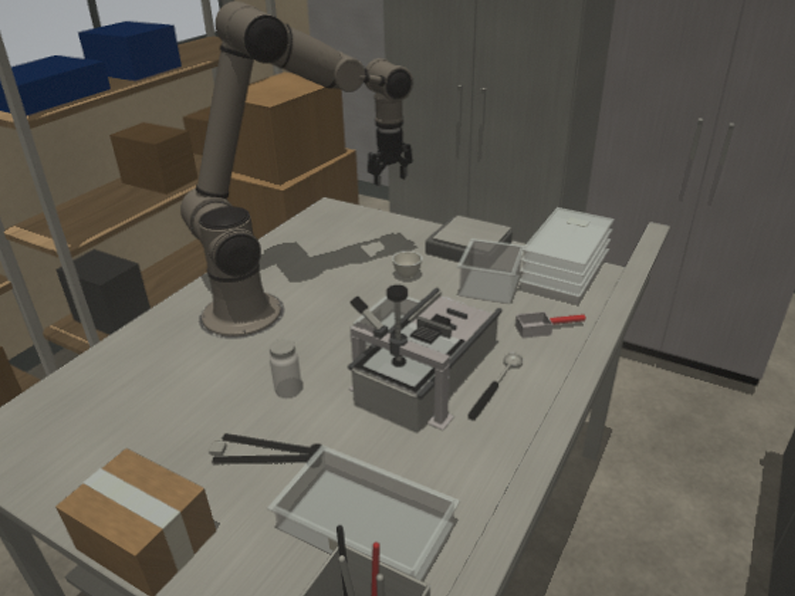

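The top view shows the bin at about (320–475, 240–325) in the enlarged picture, with its +y side pointing left (world +y). The gauge head is near (455,272), the tab pad near (403,282) and the lever near (448,325). The scene view agrees. Next I'll enlarge both.

Run:
```python
import cv2
a=cv2.imread("top_raw.png")[160:250,218:348];cv2.imwrite("pics/topc.png",cv2.resize(a,None,fx=6,fy=6,interpolation=cv2.INTER_CUBIC))
a=cv2.imread("scene_raw.png")[190:310,240:370];cv2.imwrite("pics/scenec.png",cv2.resize(a,None,fx=5,fy=5,interpolation=cv2.INTER_CUBIC))
```

```text
(no output)
```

View pics/topc.png

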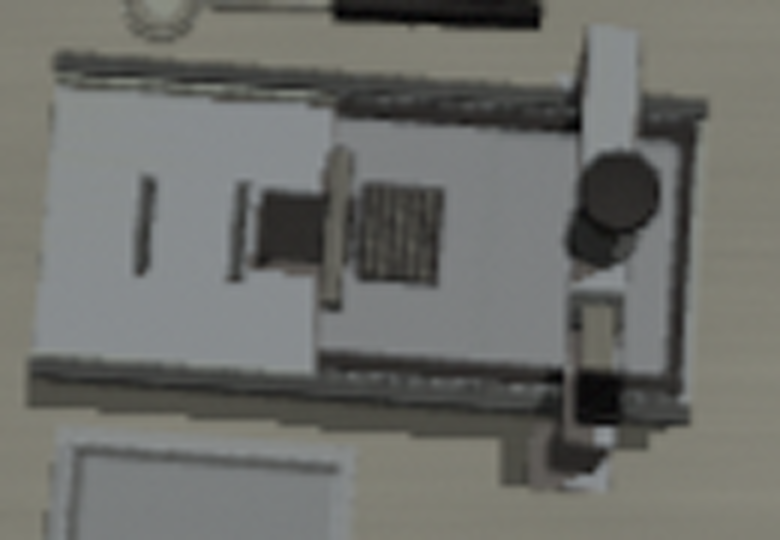

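View pics/scenec.png

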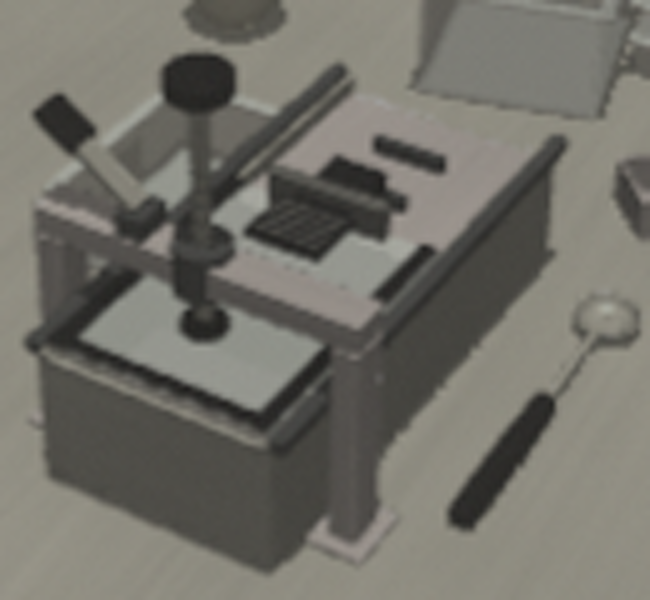

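The top crop shows the pad at (401,233), rail corners at (55,55), (28,372), (707,105) and (690,420), the head at (620,191) and the grip at about (599,398). In the scene crop the pad is at about (298,230), the head top at (200,72) and the grip at (65,122).

Run:
```python
from h import *
T=lambda u,v,z:atz("top",(u+.5)/6-.5+218,(v+.5)/6-.5+160,z)
S=lambda u,v,z:atz("scene",(u+.5)/5-.5+240,(v+.5)/5-.5+190,z)
c=[T(*p,.111) for p in((55,55),(28,372),(707,105),(690,420))]
print("corners",np.round(c,4)[:,:2], "len",[np.linalg.norm(c[i]-c[j]) for i,j in((0,2),(1,3),(0,1),(2,3))])
for i,j in((2,0),(3,1)):
    d=c[j]-c[i]; print("yaw",np.degrees(np.arctan2(-d[0],d[1])))
print("bin centre",sum(c)/4)
print("pad",T(401,233,.128),S(298,230,.128))
print("head",T(620,191,.306),S(200,72,.306))
print("grip",T(599,398,.237),S(65,122,.237))
d=np.load("top_d.npy");m=optics.camera_model("top");R=np.array(m["R"]);t=np.array(m["t"])
for n,u,v in(("head",620,191),("pad",401,233),("grip",599,398)):
    uu,vv=u/6+218,v/6+160; z=d[int(vv),int(uu)];o,k=ray("top",uu,vv);print(n,o+k*z)
```

```text
corners [[ 0.6804  0.1987]
 [ 0.4952  0.2099]
 [ 0.6537 -0.1789]
 [ 0.4704 -0.1678]] len [np.float64(0.3785290807178101), np.float64(0.378566159053213), np.float64(0.1855433252266822), np.float64(0.18363071090085575)]
yaw -4.039563451734059
yaw -3.7500249192392623
bin centre [0.57493484 0.01546175 0.111     ]
pad [ 0.57432797 -0.00236928  0.128     ] [ 0.57525274 -0.00353014  0.128     ]
head [ 0.56602632 -0.11344205  0.306     ] [ 0.56700841 -0.11016045  0.306     ]
grip [ 0.46757408 -0.10723582  0.237     ] [ 0.46702695 -0.1037484   0.237     ]
head [ 0.56389179 -0.1143682   0.31049804]
pad [ 0.5723421  -0.00378356  0.13119859]
grip [ 0.46590586 -0.10835111  0.23990747]
```

Both cameras agree to within about 3 mm: yaw is −3.9°, the pad is at (0.575,−0.003), the head at (0.5665,−0.112) and the grip at (0.467,−0.105). I'll press with closed fingers leaned about 12°, so the tip lies flush on the depressed pad and its front edge meets the hinge block.

```bash
cat >> h.py <<'E'
from scipy.spatial.transform import Rotation as Ro
yaw=np.radians(-3.9)
ex=np.array([np.cos(yaw),np.sin(yaw),0]);ey=np.array([-np.sin(yaw),np.cos(yaw),0]);ez=np.array([0,0,1.])
PAD=np.array([.5747,-.003,.128]);HEAD=np.array([.5665,-.1118,.306])
def ori(tilt=0.):
    z=-ez*np.cos(tilt)+ey*np.sin(tilt); y=ey*np.cos(tilt)+ez*np.sin(tilt)
    return Ro.from_matrix(np.c_[np.cross(y,z),y,z])
def tcp(tip,o): return np.asarray(tip)-r.tip_extent*o.as_matrix()[:,2]
def st(l=""):
    s=r.read_state();o=Ro.from_quat(s["eef_rot"]).as_matrix();t=np.array(s["eef_pos"])+r.tip_extent*o[:,2]
    print(l,"t%.2f"%s["time_s"],"tip",np.round(t,4),"rel pad x,y %.4f %.4f"%((t-PAD)@ex,(t-PAD)@ey),"F",np.round(s["contact_force"],2));return t
E
python3 - <<'E'
from h import *
o=ori(np.radians(12));q=o.as_quat()
command_gripper(0)
tip=PAD+ey*.013
print(r.solve_ik(tcp(tip+ez*.2,o),q))
r.reach(tcp(tip+ez*.2,o),q); st("above")
r.move_straight(tcp(tip+ez*.012,o),speed=.12); st("near")
h=r.move_straight(tcp(tip-ez*.002,o),speed=.02,max_force=3);st("contact %s"%h)
snap("scene","press0.png",(200,120,370,290),3.5)
E
```

```text
[-0.22964829  0.38595549  1.21311864  0.20667511  1.57657528 -1.73471035]
above t3.06 tip [0.5755 0.0109 0.3279] rel pad x,y -0.0002 0.0139 F [ 0.29 -0.21 -0.31]
near t4.78 tip [0.576  0.0099 0.1407] rel pad x,y 0.0004 0.0129 F [ 0.59 -0.6   0.11]
contact True t5.35 tip [0.5755 0.0099 0.1282] rel pad x,y -0.0000 0.0129 F [ 0.14 -0.02  4.12]
```

View pics/press0.png

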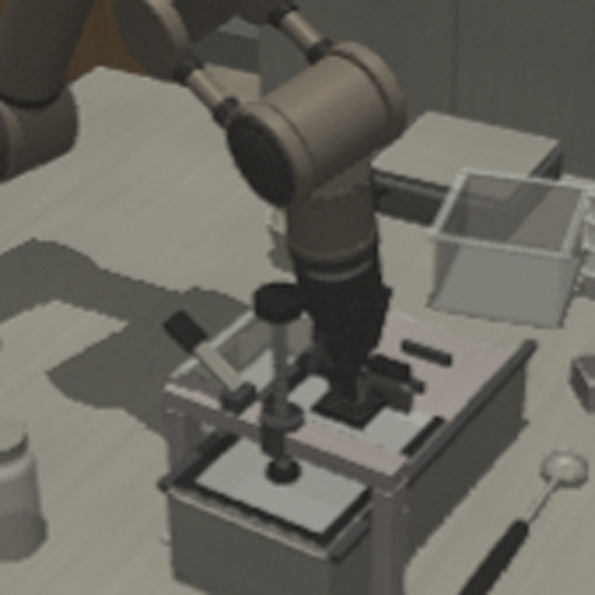

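The fingertip stands on the tab pad at about (350,390), just in front of the hinge block, clear of the gauge. Pressing now.

Run:
```python
from h import *
o=ori(np.radians(12))
tip=PAD+ey*.013
for dz in(.002,.004,.006,.008):
    h=r.move_straight(tcp(tip-ez*dz,o),speed=.015,max_force=12);t=st("dz%.3f %s"%(dz,h))
    if h or r.read_state()["contact_force"][2]>14: break
```

```text
dz0.002 False t5.68 tip [0.5756 0.0098 0.1264] rel pad x,y 0.0000 0.0129 F [-0.91 -0.83  5.97]
dz0.004 False t5.97 tip [0.5756 0.0098 0.1245] rel pad x,y 0.0000 0.0129 F [-1.83 -1.14  6.2 ]
dz0.006 False t6.25 tip [0.5756 0.0099 0.1229] rel pad x,y 0.0000 0.0130 F [-2.79 -0.14  8.29]
dz0.008 True t6.46 tip [0.5756 0.0101 0.1231] rel pad x,y 0.0001 0.0131 F [-2.31 -0.6   8.79]
```

The tab has bottomed out at about the predicted height. Now I'll slide while holding that height.

Run:
```python
from h import *
o=ori(np.radians(12))
tip=PAD+ey*.013-ez*.0058
y=.013
for Y in(.023,.04,.06,.08,.10,.12,.133,.142):
    h=r.move_straight(tcp(tip+ey*(Y-.013),o),speed=.04,max_force=15);t=st("Y%.3f %s"%(Y,h))
    if h: break
snap("top","slide.png",(218,155,348,250),6)
```

```text
Y0.023 False t6.86 tip [0.5763 0.0203 0.123 ] rel pad x,y 0.0000 0.0234 F [-2.09  0.41  8.08]
Y0.040 False t7.43 tip [0.5774 0.0373 0.123 ] rel pad x,y -0.0000 0.0404 F [-3.22  0.59  8.14]
Y0.060 False t8.08 tip [0.5787 0.0572 0.123 ] rel pad x,y -0.0001 0.0603 F [-2.03 -0.12  7.59]
Y0.080 False t8.73 tip [0.58   0.0772 0.123 ] rel pad x,y -0.0001 0.0803 F [-2.4  -0.2   7.89]
Y0.100 False t9.38 tip [0.5814 0.0972 0.123 ] rel pad x,y -0.0001 0.1004 F [-2.11  0.81  8.7 ]
Y0.120 False t10.03 tip [0.5827 0.1172 0.123 ] rel pad x,y -0.0002 0.1204 F [-2.91  1.25  7.82]
Y0.133 False t10.51 tip [0.5835 0.1297 0.123 ] rel pad x,y -0.0002 0.1330 F [-3.62 -1.49  8.11]
Y0.142 True t10.72 tip [0.5841 0.1314 0.1236] rel pad x,y 0.0003 0.1348 F [-1.03 -2.74  8.57]
```

View pics/slide.png

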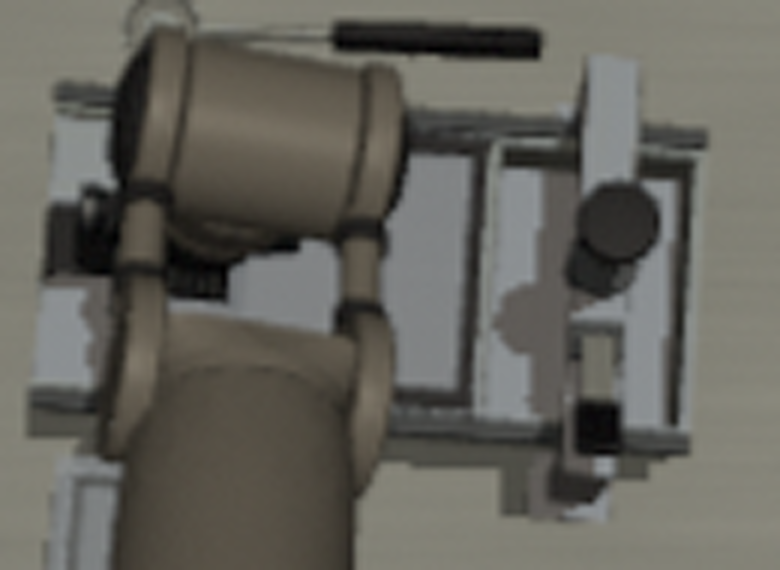

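The hatch has moved about 213 crop pixels (about 0.12 m) to its end stop, and the well is uncovered. Now the gauge rod.

Run:
```python
from h import *
o=ori(np.radians(12));t=st()
r.move_straight(tcp(t+ez*.03,o),speed=.06);r.move_straight(tcp(t+ez*.26,o),speed=.2)
o=ori(0)
r.reach(tcp(HEAD+ez*.04,o),o.as_quat());st("above")
a,d=snap("top","after.png",(218,155,348,250),6)
r.move_straight(tcp(HEAD+ez*.012,o),speed=.06)
h=r.move_straight(tcp(HEAD-ez*.006,o),speed=.015,max_force=1.5);t=st("contact %s"%h)
for dz in(.02,.035,.050):
    h=r.move_straight(tcp(HEAD-ez*dz,o),speed=.025,max_force=7);st("%.3f %s"%(dz,h))
    if h:break
```

```text
t10.77 tip [0.5841 0.1314 0.1237] rel pad x,y 0.0003 0.1347 F [-2.26 -1.06  7.43]
above t13.69 tip [ 0.5668 -0.1108  0.3462] rel pad x,y -0.0006 -0.1081 F [-0.2   0.47  0.96]
contact True t15.20 tip [ 0.5664 -0.1118  0.3044] rel pad x,y -0.0008 -0.1091 F [ 0.01 -0.67  1.18]
0.020 False t16.08 tip [ 0.5661 -0.1117  0.2856] rel pad x,y -0.0011 -0.1090 F [-0.32 -0.07  0.66]
0.035 False t16.83 tip [ 0.5665 -0.1118  0.2707] rel pad x,y -0.0008 -0.1091 F [-0.54  0.46 -0.37]
0.050 False t17.58 tip [ 0.5662 -0.1117  0.2556] rel pad x,y -0.0010 -0.1090 F [-0.45  0.35 -0.05]
```

View pics/after.png

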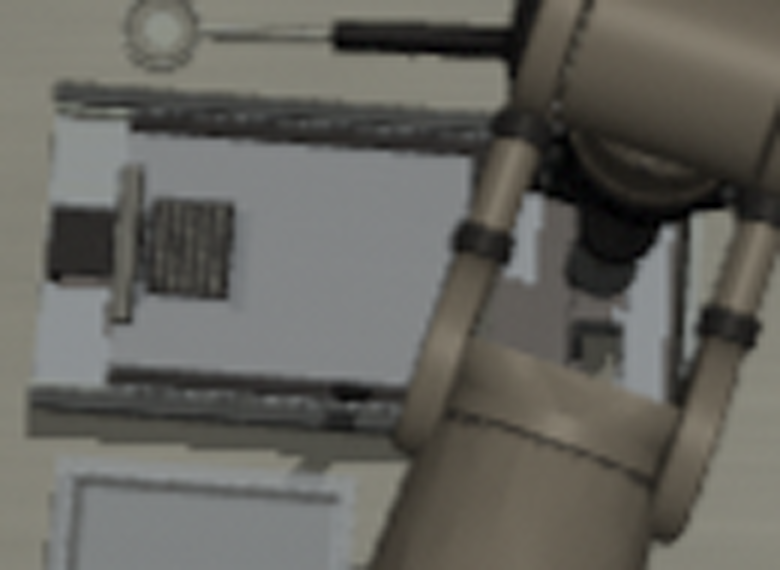

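The hatch is open: its pad is at (191,250), about 210 px from its start. I'm continuing gently to the floor.

Run:
```python
from h import *
o=ori(0)
h=r.move_straight(tcp(HEAD-ez*.0965,o),speed=.012,max_force=5);t=st("%s"%h)
r.hold(.3);st()
h=r.move_straight(tcp(t-ez*.004,o),speed=.008,max_force=5);t=st("again %s"%h)
snap("scene","probe.png",(220,130,370,280),4)
```

```text
True t19.43 tip [ 0.5665 -0.1118  0.2369] rel pad x,y -0.0008 -0.1091 F [-0.32  0.6   3.25]
 t19.73 tip [ 0.5665 -0.1118  0.2369] rel pad x,y -0.0008 -0.1091 F [ 0.37 -1.1   5.69]
again True t19.96 tip [ 0.5665 -0.1118  0.2369] rel pad x,y -0.0008 -0.1091 F [-0.46  0.42  3.34]
```

View pics/probe.png

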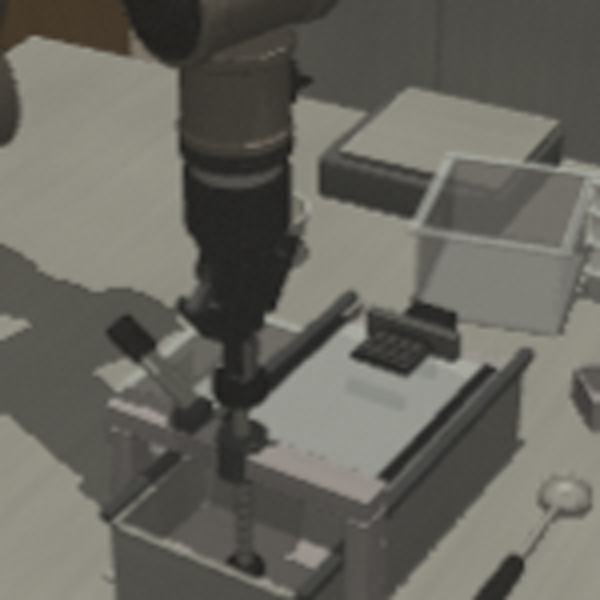

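The foot stopped twice at the same height, which puts the floor at about 49 mm, within the range given. The foot appears on the floor at (243,565). I'll back off and check the floor height from depth before working the lever.

Run:
```python
from h import *
o=ori(0)
r.move_straight(tcp(HEAD-ez*.05,o),speed=.04)
LT=HEAD-ex*.112
r.move_straight(tcp(HEAD+ez*.02,o),speed=.15)
r.reach(tcp(LT*[1,1,0]+ez*.29,o),o.as_quat());st("over lever")
a,d=optics.get_image("top");m=optics.camera_model("top");
R=np.array(m["R"]);t=np.array(m["t"])
for p in(HEAD+ey*.035+ex*.045,HEAD-ey*.035+ex*.04,HEAD+ey*.03+ex*.02, HEAD*1.):
    q=p.copy();q[2]=.05 if p is not HEAD and abs((p-HEAD)[1])>.01 else .237
    u,v=proj("top",q);z=d[int(v+.5),int(u+.5)];oo,k=ray("top",u,v);print(np.round(oo+k*z,4))
```

```text
over lever t21.79 tip [ 0.4543 -0.1041  0.2895] rel pad x,y -0.1133 -0.1091 F [ 0.85 -0.64  0.74]
[ 0.6137 -0.0799  0.0502]
[ 0.6048 -0.1498  0.0456]
[ 0.4845 -0.0539  0.6468]
[ 0.495  -0.0831  0.6326]
```

Depth puts the floor at about 46–50 mm, so the foot is resting on it. Now the lever.

Run:
```python
from h import *
o=ori(0);LT=(HEAD-ex*.112)*[1,1,0]
r.move_straight(tcp(LT+ez*.262,o),speed=.06)
for z,f in((.230,10),(.208,10),(.1955,14)):
    h=r.move_straight(tcp(LT+ez*z,o),speed=.025,max_force=f);st("%.3f %s"%(z,h))
    if h and z>.2: break
```

```text
0.230 False t23.89 tip [ 0.4548 -0.1042  0.23  ] rel pad x,y -0.1127 -0.1091 F [-0.16 -0.36  1.14]
0.208 False t24.93 tip [ 0.4549 -0.1042  0.208 ] rel pad x,y -0.1126 -0.1091 F [ 0.29  0.43 -0.13]
0.196 True t25.35 tip [ 0.4547 -0.1042  0.1989] rel pad x,y -0.1128 -0.1092 F [-1.91  0.53  8.43]
```

The lever stopped at 0.199, as predicted for level. I'll retract and check.

Run:
```python
from h import *
o=ori(0);t=st()
r.move_straight(tcp(t+ez*.12,o),speed=.1)
r.reach(tcp(np.array([.42,.25,.34]),o),o.as_quat());r.hold(.3);st()
snap("scene","final.png",(230,170,370,310),4.2)
a,d=optics.get_image("top")
for n,p in(("head",HEAD*[1,1,0]+ez*.237),("grip",HEAD*[1,1,0]-ex*.117+ez*.199)):
    u,v=proj("top",p);z=d[int(v+.5),int(u+.5)];oo,k=ray("top",u,v);print(n,np.round(oo+k*z,4))
```

```text
t25.35 tip [ 0.4547 -0.1042  0.1989] rel pad x,y -0.1128 -0.1092 F [-1.91  0.53  8.43]
 t28.35 tip [0.4203 0.2494 0.34  ] rel pad x,y -0.1712 0.2413 F [-0.26  0.62 -0.35]
head [ 0.5659 -0.1116  0.2403]
grip [ 0.4499 -0.1039  0.1982]
```

View pics/final.png

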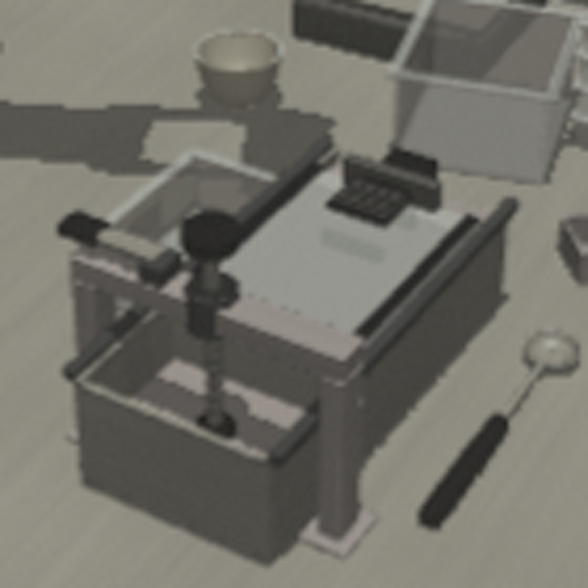

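The hatch is open, with its pad at (370,200). The foot is on the well's floor at (215,423), the lever is level at (80,228) to (160,262), and the bystanders are untouched.

```bash
python3 -c "
from h import *
print(r.finish_job())"
```

```text
the job is handed in; nothing more can be done
None
```

The job is handed in at about 28 s of the 59 s allowed: hatch fully open, the gauge's foot resting on the well's floor (about 49 mm above the table), lock lever level, and no other items disturbed in the final picture.

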